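Set up the reagent dispenser and the control sample in a milk laboratory

TASK

Get the dispenser station ready for the next rack of milk samples: stand the empty beaker on the bench centred directly under the dispenser's nozzle, then take the control sample bottle, the tall one, out of the drawer and stand it in line between the beaker and the sample rack, about midway so that there is finger room on both sides. Set both down, do not drop them; finish with the drawer pushed fully shut, the jar still standing in it, and leave the dispenser, the rack and the other things on the bench where they are.

Things in the scene. Friction and masses are not known exactly. Their poses are not given: they have to be found in the camera images.
- beaker: Empty white plastic beaker, loose, upright on the bench, open on top, with pouring lip and scale. 82 mm high; outer diameter 55 at the foot widening to 60 at height 74 and above, 65 over the rim bead; wall 2.5; about 50 g. Origin: centre of its underside, z up its axis.
- dispenser: Bottle-top dispenser: full amber bottle, loose, 1.3 kg, 86 mm diameter, shoulder at 112, with a white pump on it up to height 325. A nozzle tube (8 thick) leaves the pump at height 195 along the dispenser's -y and bends down to its tip. Origin: centre of the bottle's underside, z up; yaw within 9 degrees of 0: the nozzle points to the robot's right, the robot is on its -x side.
- nozzle_tip (a point): Mouth of the nozzle, pointing straight down: 135 mm from the bottle's axis along the dispenser's -y, 150 above the bench; axes as the dispenser's. The tube rises straight above it, so a gripper pointing straight down over a beaker there would hit it; one leaning back towards the robot clears it.
- rack: Sample rack: loose grey tray, 150 mm (its x) by 100 (its y), walls 30 high, holding six capped bottles whose tops are 80 high; 1 kg. Origin: centre of its underside; axes within 2 degrees of the dispenser's. It stands beyond the nozzle on the line dispenser axis - nozzle (within 4). Its near wall, 50 from the origin along +y, is 148 to 162 from the nozzle tip.
- control_bottle: Control sample bottle, the tall one of the two containers in the drawer: milky body, teal screw cap, 90 mm high, diameter 48 up to height 68, 45 above; 90 to 180 g. Starts upright on the drawer's floor, in the left or the right compartment. Origin: centre of its underside, z up.
- jar: The low wide container in the drawer, same materials as the control bottle: 60 mm high, diameter 56. It stands in the other compartment. Origin: centre of its underside, z up.
- cabinet: Fixed steel drawer unit on the bench, 280 mm deep (its x), 200 wide (its y), 130 high, one drawer; a 50 high carton is on top, 155 or more behind the front. Origin: centre of its underside; +x points from front to back, the front face is at x = -140 and looks towards the robot (yaw within 6 degrees).
- drawer (a joint): Drawer opening in m, 0 shut to 0.2 fully open, sliding along the cabinet's -x; 1.5 N friction, stays where left; starts 0 to 0.012. Inside: floor at height 20 mm, sides up to 85, middle partition up to 60. With it shut the two containers stand about 43 left and right of the middle, about 90 behind the front face. A 45 high carton fills the rear, from 168 behind the front face.
- drawer_handle (a point): Middle of the drawer's bow handle: level steel bar 12 mm thick, 110 long, along the cabinet's y, 100 above the bench, centre 40 in front of the drawer's front face (gap of 34 behind the bar). Axes as the cabinet's. The drawer's front reaches up to height 120.
- tub: Low capped tub, 68 mm diameter, 39 mm high, on the bench: a bystander. It stands on the robot's right, nearer to the robot than rack and dispenser. Origin: centre of its underside.
- timer: Flat white bench timer, 64 by 72 by 18 mm, on the bench: a bystander. Origin: centre of its underside.
Things that resemble listed ones, but are neither listed nor needed, are in the scene too. Leave any red look-alike of the rack alone.

How it is judged:
On the way, in this order (a step that is already met when the one before it is completed fails the run):
1. the drawer is pulled open, at least 100 mm (value of joint drawer above 0.1 m), for 0.1 s.
2. the control bottle is lifted out of the drawer (height (world z) of control_bottle above 0.09 m), for 0.1 s.
At the end, for the whole second after the job is handed in: At rest, upright on the bench: the beaker, axis within 12 mm of the nozzle tip seen from above; the control bottle, 24 mm or more clear of both beaker and rack wall, within 14 mm of the line from the dispenser's axis through the nozzle. Drawer shut within 6 mm, the jar upright in it (horizontal distance between beaker and nozzle_tip below 0.012 m and height (world z) of each of beaker, control_bottle below 0.005 m and linear speed of each of beaker, control_bottle below 0.02 m/s and angle between each of beaker, control_bottle's own z axis and vertical below 0.06 rad and horizontal distance between control_bottle and beaker above 0.078 m and y of control_bottle in the frame of rack above 0.098 m and y of control_bottle in the frame of dispenser below -0.2 m and x of control_bottle in the frame of dispenser between -0.014 and 0.014 m and value of joint drawer below 0.006 m and x of jar in the frame of cabinet between -0.12 and 0.06 m and height (world z) of jar between 0.012 and 0.03 m and angle between jar's own z axis and vertical below 0.1 rad); the robot touches nothing.
It fails at once if the beaker or the control bottle is dropped (falls from more than about 25 mm) ((height (world z) of beaker below 0.015 m and linear speed of beaker above 0.7 m/s) or (height (world z) of control_bottle below 0.015 m and linear speed of control_bottle above 0.7 m/s)).
It fails at once if the dispenser is shifted by more than 10 mm or tipped (distance of dispenser from where it was at the start of the episode above 0.01 m or angle between dispenser's own z axis and vertical above 0.15 rad).
It fails at once if the rack is shifted by more than 10 mm (distance of rack from where it was at the start of the episode above 0.01 m).
It fails at once if the tub or the timer is shifted by more than 15 mm (distance of any of tub, timer from where it was at the start of the episode above 0.015 m).
It fails at once if the beaker or the control bottle is tipped over (angle between any of beaker, control_bottle's own z axis and vertical above 0.8 rad).
It also fails if it takes over 72 s, if anything falls off the work surface, if the arm or the gripper's body presses on something with over 40 N, if the wrist force passes 120 N, or if a joint passes its speed limit or range.

ROBOT

A 6-joint arm with a two-finger parallel gripper is mounted at the origin on the work surface. World frame = base frame: x ahead of the robot, y to its left, z up, the work surface at z = 0. Lengths are in m, angles in rad, forces in N, time in s.
With the tool pointing down it reaches from about 0.35 to 0.975 m from the base axis. Payload 4.9 kg.
Tool frame: the origin (TCP) lies midway between the tips of the shut fingers; the grasp point (between the pads) lies 19 mm behind it; z points along the fingers, y is the line along which they close (so a half turn about z gives the same grasp; the last joint's range is limited). The gripper opens to 85 mm and grips with 20 to 120 N. Pads are 22 mm wide; open, the fingers measure 114 mm over their backs; the gripper's body (76 mm by 85 mm) begins 54 mm behind the grasp point. The pads swing forward as they close: fully open they stand 13 mm farther back than shut.
Start: joints at [1.051, 0.053, 1.613, -0, 1.476, -0.119], TCP at [0.244, 0.575, 0.231] pointing down, gripper open.
Joint ranges: [-3.01, 3.01], [-1.01, 2.22], [0.06, 2.58], [-1.02, 4.17], [0.09, 2.62], [-3.14, 3.14]. Speed limits (rad/s): [2.57, 2.57, 3.14, 3.14, 3.14, 3.14].

INTERFACE

Orientations are given as a unit quaternion [w, x, y, z].
In Python, from plant import state, grab_frame, job_done, cut_out, place_of gives the robot as it stands.
- The arm moves only by the tool jog_arm, never from a script. Its argument "motion" is text: rows parted by semicolons, each of 7 numbers parted by spaces: the opening in per cent of the stroke, from 0 (shut) to 100 (fully open), then the shift along the tool's x, y, z as a fraction of full scale, then the turn, a rotation vector about the tool's x, y, z as a fraction of full scale. A call has exactly 5 rows; each row is the pose to reach, as a shift and turn from the pose commanded when the call began, along the tool's axes at that moment; what a row does not reach only later rows make up. Full scale, the value 1, is 50 cm for a shift and 1.5 rad for a turn. A row lasts 1/8 s, in which the tool goes at most 62.5 mm and 10.7 degrees, less where a joint would pass 70% of its speed; a pose out of reach is approached as far as the arm can. A call with a number of a shift or a turn outside -1 to 1 is refused whole. A call with a gripper value outside its range is refused whole. The fingers move at their own pace and stop on an object; the grip force is fixed at half the most. Time passes only in rows, so rows that repeat a pose let the fingers close, or fill a call up. It gives the time, the measured TCP pose, the force, the opening and the grip force at its end, in the units of the state.
- state(): the state, without advancing time (a new reading comes with each control period).
- grab_frame(name): name is "scene" or "top" or "wrist"; returns a dict with "color" (384x512x3 uint8, red, green, blue), "range_z" (384x512 float32, m along the optical axis (not along the pixel's ray), 0 where there is no reading), "intrinsics" (3x3 intrinsics, pixels), "world_from_camera" (4x4, takes a point from camera to world coordinates). Camera axes: x right, y up, looking along -z (the intrinsics and any distortion apply to the point x, -y, -z); pixel columns grow to the right and rows downward; lengths in m; the calibration is good to about 2 mm. A picture is of the moment at which its call begins.
- job_done(): hands the job in; it is judged then, once.
Trained networks look in the newest picture that a camera, given by its name, has taken for a name from the list of things; names that differ only in an ending like _2 or _b are one class to them, and where a whole thing is asked for, a point or a joint stands for the part that bears it (a point fixed in the world has none). Each returns a list of dicts, best first, with "p" (0 to 1); they miss things now and then, are a little off and sometimes report something else, mostly with a low value. They report only what shows in the picture. A call takes as long as a camera call. They do not tell look-alikes from the thing itself.
- cut_out(camera, thing): "pixels" (384x512 bool, what is visible of it).
- place_of(camera, thing): "at" ([x, y, z] in m, in world coordinates, good to about 4 mm: a listed point, or the origin of a listed thing).
The state is a dict: "time": time; "joint_pos": joint angles; "joint_vel": joint speeds; "joint_efforts": joint torques, N m; "tool_pos": TCP position; "tool_rot": TCP orientation; "contact_force": force on the tool from outside, world axes, zero at the start; "ft_torque": the same for the moment, N m; "gripper_width": opening from 0.0 (shut) to 1.0 (fully open); "grasp_force": force on a finger pad.
Only numpy, scipy, OpenCV 4.12 (cv2) and the standard library are available. Lean on these libraries where they do the work, as an engineer would, in place of code of your own. Each camera call takes 0.05 s, during which the arm holds its last target. There are 200 camera calls.

## Working session

There is one attempt and no reset: what is moved stays moved. The work goes in short steps, Python scripts to look and compute and a tool call to move; the robot and the scene stay as the last step left them, time stands still between calls to the robot, and variables do not carry over. Pictures are saved under pics/ and viewed, at most 10 in all, crops included, and the job is handed in when it is done.

Besides the shell and the picture viewer there is one more tool, called as name(argument=value, ...), one argument or row to a line, values as JSON. jog_arm: Moves the arm, as the interface text tells. Shift numbers are shares of 50 cm and turn numbers shares of 1.5 rad, none past 1 either way. Its arguments: {"type":"object","properties":{"motion":{"type":"string"}},"required":["motion"]}

```bash
ls; mkdir -p pics; cat > h.py <<'E'
import numpy as np, cv2
from plant import *
from scipy.spatial.transform import Rotation as R
def cloud(f):
    z=f["range_z"];K=f["intrinsics"];v,u=np.indices(z.shape)
    p=np.stack([(u-K[0,2])/K[0,0]*z,-(v-K[1,2])/K[1,1]*z,-z],-1)
    T=f["world_from_camera"];P=p@T[:3,:3].T+T[:3,3];P[z==0]=np.nan
    return P
def tool(pos,Rm=None):
    s=state();q=s["tool_rot"];T=R.from_quat([q[1],q[2],q[3],q[0]])
    d=T.inv().apply(np.array(pos)-s["tool_pos"])/0.5
    r=None if Rm is None else (T.inv()*Rm).as_rotvec()/1.5
    return np.round(d,4),None if r is None else np.round(r,4)
E
python3 - <<'E'
from h import *
ims=[]
for c in ["scene","top"]:
    f=grab_frame(c);ims.append(f["color"]);np.save(c+".npy",cloud(f))
    for t in ["beaker","dispenser","nozzle_tip","rack","control_bottle","jar","cabinet","drawer_handle","tub","timer"]:
        print(c,t,[(round(d["p"],2),np.round(d["at"],3).tolist()) for d in place_of(c,t)][:3])
cv2.imwrite("pics/a.png",cv2.resize(np.vstack(ims)[...,::-1],(440,600) if 0 else None,fx=.78,fy=.78))
cv2.imwrite("pics/s.png",ims[0][...,::-1]);cv2.imwrite("pics/t.png",ims[1][...,::-1])
s=state();print(s["time"],s["tool_pos"],s["tool_rot"])
E
```

```text
pics
scene beaker [(0.75, [0.471, -0.031, -0.0])]
scene dispenser [(0.88, [0.626, -0.028, 0.002])]
scene nozzle_tip [(0.96, [0.611, -0.16, 0.147])]
scene rack [(0.87, [0.798, -0.279, -0.004]), (0.58, [0.589, -0.359, 0.003]), (0.57, [0.611, -0.579, -0.0])]
scene control_bottle []
scene jar []
scene cabinet [(0.68, [0.76, 0.306, 0.002]), (0.6, [0.471, -0.029, 0.001])]
scene drawer_handle [(0.77, [0.573, 0.303, 0.101])]
scene tub [(0.68, [0.436, -0.251, -0.0])]
scene timer [(0.53, [0.408, -0.361, 0.002])]
top beaker [(0.73, [0.471, -0.03, 0.0])]
top dispenser [(0.98, [0.62, -0.026, -0.0])]
top nozzle_tip [(0.89, [0.609, -0.162, 0.151])]
top rack [(0.91, [0.805, -0.279, -0.006]), (0.84, [0.595, -0.359, 0.0]), (0.82, [0.613, -0.579, -0.001])]
top control_bottle []
top jar []
top cabinet [(0.79, [0.765, 0.306, 0.0])]
top drawer_handle [(0.76, [0.572, 0.298, 0.098])]
top tub [(0.56, [0.43, -0.25, 0.002])]
top timer [(0.81, [0.414, -0.365, -0.002])]
1.1 [0.24385315 0.57546318 0.23133425] [1.65721948e-05 1.99072192e-01 9.79984827e-01 3.51468626e-05]
```

View pics/s.png

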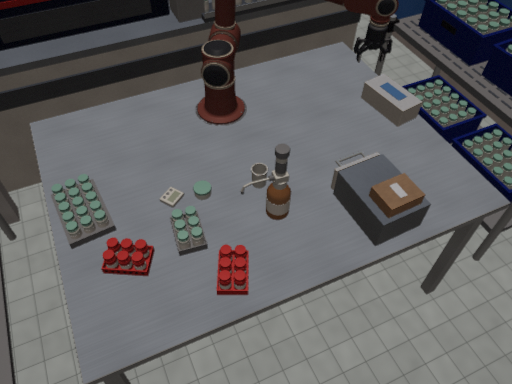

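View pics/t.png

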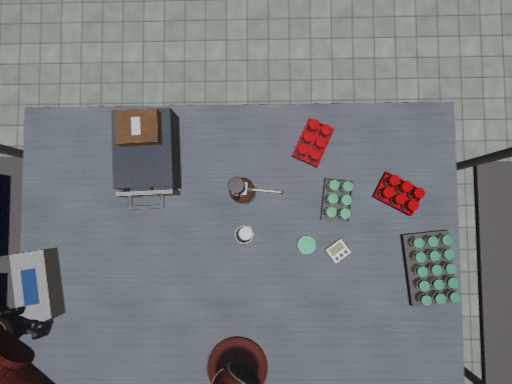

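The scene shows the beaker at pixel (259,172), the dispenser at (279,195), the grey six-bottle rack at (187,228), red racks at (128,257) and (233,268), and the cabinet at (378,195) with its handle at (350,160). The top view agrees. The grey rack at (0.592, -0.359) is the right one, since it lies on the nozzle line with its near wall about 149 mm from the tip.

```bash
python3 - <<'E'
from h import *
for c in ["top","scene"]:
    P=np.load(c+".npy");m=(abs(P[...,2]-.13)<.006)&(abs(P[...,0]-.76)<.2)&(abs(P[...,1]-.3)<.15)
    r=cv2.minAreaRect((P[m][:,:2]*1000).astype(np.float32));print(c,m.sum(),r)
    m=(abs(P[...,2]-.105)<.012)&(abs(P[...,0]-.572)<.03)&(abs(P[...,1]-.3)<.08);q=P[m]
    print("handle",m.sum(),q.mean(0),q.min(0),q.max(0))
    m=(abs(P[...,2]-.08)<.006)&(abs(P[...,0]-.471)<.06)&(abs(P[...,1]+.03)<.06);q=P[m]
    print("rim",m.sum(),cv2.minEnclosingCircle((q[:,:2]*1000).astype(np.float32)))
yaw=0
# down pose, tool y along +x
Rd=R.from_matrix(np.array([[0,1,0],[1,0,0],[0,0,-1.]]).T)
print(Rd.as_matrix(),tool([.570,.301,.2],Rd),tool([.570,.301,.081],Rd))
E
```

```text
top 2957 ((755.649169921875, 304.7607421875), (289.71868896484375, 203.11817932128906), 2.1779541969299316)
handle 177 [0.57504647 0.29611705 0.104423  ] [0.56151421 0.2365717  0.09661961] [0.6016049  0.35559915 0.11075018]
rim 88 ((475.1321716308594, -35.0979118347168), 34.426544189453125)
scene 1968 ((758.3580322265625, 304.25555419921875), (288.5281982421875, 207.31407165527344), 2.4468517303466797)
handle 119 [0.57740825 0.2976442  0.1051484 ] [0.56224377 0.23608234 0.09454349] [0.60179124 0.35847176 0.11351701]
rim 76 ((472.4939880371094, -35.31453323364258), 34.19927978515625)
[[ 0.  1.  0.]
 [ 1.  0.  0.]
 [ 0.  0. -1.]] (array([-0.8148, -0.2509,  0.0627]), array([ 1.0e-04, -0.0e+00,  7.8e-01])) (array([-0.8148, -0.2509,  0.3007]), array([ 1.0e-04, -0.0e+00,  7.8e-01]))
```

jog_arm(
  motion="40 -0.2 -0.06 0.06 0 0 0.12; 40 -0.4 -0.12 0.06 0 0 0.25; 40 -0.6 -0.18 0.06 0 0 0.37; 40 -0.7 -0.22 0.06 0 0 0.49; 40 -0.8157 -0.254 0.06 0 0 0.62",
)

```text
time: 1.72
tool_pos: [0.4819, 0.3743, 0.2036]
tool_rot: [0.0, 0.617, 0.787, 0.0]
contact_force: [-0.2, 0.4, -0.4]
gripper_width: 0.402
grasp_force: 0.0
```

jog_arm(
  motion="40 0 0 0 0 0 0.133; 40 0 0 0 0 0 0.133; 40 0 0 0 0 0 0.133; 40 0 0 0 0 0 0.133; 40 0 0 0 0 0 0.133",
)

```text
time: 2.35
tool_pos: [0.4801, 0.3763, 0.2035]
tool_rot: [0.0, 0.689, 0.725, 0.0]
contact_force: [-0.0, 0.3, 0.2]
gripper_width: 0.398
grasp_force: 0.0
```

```bash
python3 - <<'E'
from h import *
s=state();print(s["time"],s["tool_pos"],s["tool_rot"],s["joint_pos"],s["gripper_width"])
f=grab_frame("wrist");cv2.imwrite("pics/w1.png",f["color"][...,::-1])
print(place_of("wrist","drawer_handle")[:2])
P=cloud(f);m=(abs(P[...,2]-.103)<.008)&(abs(P[...,0]-.572)<.02)&(abs(P[...,1]-.3)<.045);q=P[m];print(m.sum())
if m.sum(): print(np.median(q,0),np.percentile(q,[2,98],axis=0))
c=np.cos(.04);k=np.sin(.04)
Rd=R.from_matrix(np.array([[-k,c,0],[c,k,0],[0,0,-1.]]).T)
print(tool([.570,.299,.078],R.from_matrix(np.array([[-k,c,0],[c,k,0],[0,0,-1.]]).T)))
E
```

```text
2.35 [0.48012955 0.37626593 0.20349117] [2.41650975e-06 6.89253823e-01 7.24519955e-01 3.38448073e-05] [5.42760261e-01 3.57953092e-02 1.67714312e+00 1.33707923e-05
 1.42858766e+00 4.92879354e-01] 0.3983379907713277
[{'at': [0.5672, 0.2989, 0.0996], 'p': 0.61}]
788
[0.56812185 0.314444   0.10487436] [[0.56325501 0.28106857 0.09964911]
 [0.57516753 0.34405213 0.10661234]]
(array([-0.1628,  0.1716,  0.2509]), array([0.    , 0.    , 0.0061]))
```

jog_arm(
  motion="40 -0.08 0.085 0 0 0 0.003; 40 -0.1628 0.1706 0 0 0 0.006; 40 -0.1628 0.1706 0.06 0 0 0.006; 40 -0.1628 0.1706 0.15 0 0 0.006; 40 -0.1628 0.1706 0.2509 0 0 0.006",
)

```text
time: 3.08
tool_pos: [0.5706, 0.2987, 0.0778]
tool_rot: [0.001, 0.693, 0.721, 0.001]
contact_force: [0.1, -0.5, 0.3]
gripper_width: 0.396
grasp_force: 0.0
```

jog_arm(
  motion="40 0 0 0 0 0 0; 0 0 0 0 0 0 0; 0 0 0 0 0 0 0; 0 0 0 0 0 0 0; 0 0 0 0 0 0 0",
)

```text
time: 3.7
tool_pos: [0.5697, 0.2986, 0.0781]
tool_rot: [0.0, 0.693, 0.721, 0.0]
contact_force: [-0.4, 0.9, -0.1]
gripper_width: 0.117
grasp_force: 58.4
```

jog_arm(
  motion="0 0 -0.05 0 0 0 0; 0 0 -0.12 0 0 0 0; 0 0 -0.20 0 0 0 0; 0 0 -0.28 0 0 0 0; 0 0 -0.35 0 0 0 0",
)

```text
time: 4.32
tool_pos: [0.3941, 0.2914, 0.0781]
tool_rot: [0.001, 0.693, 0.721, 0.0]
contact_force: [2.0, 0.1, 2.2]
gripper_width: 0.118
grasp_force: 61.5
```

jog_arm(
  motion="0 0 0 0 0 0 0; 40 0 0 0 0 0 0; 40 0 0 0 0 0 0; 40 0 0 -0.1 0 0 0; 40 0 0 -0.24 0 0 0",
)

```text
time: 4.95
tool_pos: [0.3943, 0.291, 0.1899]
tool_rot: [-0.001, 0.693, 0.721, -0.002]
contact_force: [1.3, 1.0, 0.3]
gripper_width: 0.398
grasp_force: 0.0
```

```bash
python3 - <<'E'
from h import *
s=state();print(s["time"],s["tool_pos"])
for c in ["top","scene","wrist"]:
    f=grab_frame(c);P=cloud(f);np.save(c+".npy",P);cv2.imwrite(f"pics/{c}2.png",f["color"][...,::-1])
    for t in ["control_bottle","jar","drawer_handle"]:
        print(c,t,[(round(d["p"],2),np.round(d["at"],3).tolist()) for d in place_of(c,t)][:3])
    for zt in (.11,.08):
        m=(abs(P[...,2]-zt)<.004)&(abs(P[...,0]-.54)<.05)&(abs(P[...,1]-.3)<.08);q=P[m]
        if len(q): print(c,zt,len(q),np.median(q,0),q.min(0)[:2],q.max(0)[:2])
E
```

```text
4.95 [0.39429534 0.29104691 0.18987498]
top control_bottle [(0.55, [0.529, 0.255, 0.016])]
top jar [(0.51, [0.529, 0.342, 0.02]), (0.33, [0.763, 0.303, -0.001]), (0.2, [0.396, 0.293, 0.099])]
top drawer_handle [(0.56, [0.394, 0.291, 0.1])]
top 0.11 115 [0.53019857 0.2528474  0.11032956] [0.51013805 0.2303509 ] [0.55060594 0.27132296]
top 0.08 192 [0.52725043 0.33583412 0.08003921] [0.49324231 0.2276979 ] [0.55191125 0.37980448]
scene control_bottle []
scene jar [(0.56, [0.526, 0.337, 0.022])]
scene drawer_handle [(0.66, [0.391, 0.298, 0.1])]
scene 0.11 65 [0.53366357 0.25026585 0.10989246] [0.51330205 0.22950227] [0.55614595 0.27383239]
scene 0.08 116 [0.53136537 0.33352846 0.0804551 ] [0.49437323 0.22838522] [0.58000249 0.37979982]
wrist control_bottle [(0.7, [0.528, 0.255, 0.019])]
wrist jar [(0.97, [0.531, 0.337, 0.023])]
wrist drawer_handle [(0.81, [0.393, 0.293, 0.102])]
wrist 0.11 1971 [0.52932121 0.25743013 0.10981464] [0.5081715  0.23379881] [0.55223656 0.27792953]
wrist 0.08 3267 [0.52560608 0.33928782 0.07991299] [0.50184423 0.23783135] [0.55376877 0.36602364]
```

jog_arm(
  motion="100 -0.03 0.1 0 0 0 0; 100 -0.06 0.19 0 0 0 0; 100 -0.081 0.269 0 0 0 0; 100 -0.081 0.269 0 0 0 0; 100 -0.081 0.269 0.05 0 0 0",
)

```text
time: 6.18
tool_pos: [0.532, 0.257, 0.1672]
tool_rot: [0.001, 0.693, 0.721, 0.002]
contact_force: [0.4, 0.4, -0.3]
gripper_width: 0.996
grasp_force: 0.0
```

jog_arm(
  motion="100 0 0 0.05 0 0 0; 100 0 0 0.12 0 0 0; 100 0 0 0.18 0 0 0; 100 0 0 0.218 0 0 0; 100 0 0 0.218 0 0 0",
)

```text
time: 6.8
tool_pos: [0.5291, 0.2563, 0.0548]
tool_rot: [-0.001, 0.693, 0.721, -0.002]
contact_force: [0.4, -0.5, 0.6]
gripper_width: 0.995
grasp_force: 0.0
```

```bash
python3 - <<'E'
from h import *
s=state();print(s["time"],s["tool_pos"],s["contact_force"])
print(place_of("wrist","control_bottle")[:2]) if grab_frame("wrist") else 0
E
```

```text
6.8 [0.52907934 0.25631553 0.0547961 ] [ 0.43356626 -0.477371    0.59438224]
[{'at': [0.5297, 0.255, 0.0192], 'p': 0.7}]
```

jog_arm(
  motion="30 0 0 0 0 0 0; 30 0 0 0 0 0 0; 30 0 0 0 0 0 0; 30 0 0 0 0 0 0; 30 0 0 0 0 0 0",
)

```text
time: 7.52
tool_pos: [0.5319, 0.2569, 0.058]
tool_rot: [0.001, 0.693, 0.721, 0.001]
contact_force: [-0.4, 0.1, 5.9]
gripper_width: 0.544
grasp_force: 62.0
```

jog_arm(
  motion="30 0 0 -0.05 0 0 0; 30 0 0 -0.14 0 0 0; 30 0 0 -0.22 0 0 0; 30 -0.04 -0.08 -0.26 0 0 0; 30 -0.12 -0.17 -0.26 0 0 0",
)

```text
time: 8.15
tool_pos: [0.4486, 0.1934, 0.1887]
tool_rot: [0.001, 0.693, 0.721, 0.002]
contact_force: [-0.7, -1.1, -0.5]
gripper_width: 0.544
grasp_force: 62.0
```

jog_arm(
  motion="30 -0.10 -0.02 0 0 0 0; 30 -0.21 -0.04 0 0 0 0; 30 -0.32 -0.06 0 0 0 0; 30 -0.43 -0.07 0 0 0 0; 30 -0.55 -0.08 0 0 0 0",
)

```text
time: 8.78
tool_pos: [0.4182, -0.0846, 0.186]
tool_rot: [0.0, 0.693, 0.721, 0.0]
contact_force: [1.7, 0.9, -0.2]
gripper_width: 0.544
grasp_force: 62.0
```

jog_arm(
  motion="30 -0.08 0.0 0 0 0 0; 30 -0.16 0.02 0 0 0 0; 30 -0.24 0.06 0 0 0 0; 30 -0.31 0.12 0 0 0 0; 30 -0.31 0.12 0 0 0 0",
)

```text
time: 9.4
tool_pos: [0.4854, -0.2373, 0.185]
tool_rot: [-0.001, 0.694, 0.72, -0.0]
contact_force: [-0.9, -0.4, -1.3]
gripper_width: 0.541
grasp_force: 62.2
```

```bash
python3 - <<'E'
from h import *
s=state();print(s["time"],s["tool_pos"],s["gripper_width"],s["grasp_force"],s["joint_pos"])
for c in ["top","scene","wrist"]:
    f=grab_frame(c);np.save(c+".npy",cloud(f));cv2.imwrite(f"pics/{c}3.png",f["color"][...,::-1])
    for t in ["control_bottle","nozzle_tip","rack","beaker","dispenser"]:
        print(c,t,[(round(d["p"],2),np.round(d["at"],3).tolist()) for d in place_of(c,t)][:3])
E
```

```text
9.4 [ 0.48539992 -0.23730913  0.18504811] 0.5413734519605512 62.17437386512756 [-5.92425313e-01 -1.15642900e-01  1.85558448e+00 -1.23317035e-04
  1.40414094e+00 -6.29397219e-01]
top control_bottle []
top nozzle_tip [(0.86, [0.611, -0.162, 0.15])]
top rack [(0.89, [0.594, -0.359, -0.002]), (0.86, [0.611, -0.578, -0.001]), (0.69, [0.801, -0.277, -0.004])]
top beaker [(0.76, [0.47, -0.033, 0.0])]
top dispenser [(0.88, [0.621, -0.029, -0.001]), (0.74, [0.398, 0.293, 0.102])]
scene control_bottle [(0.68, [0.48, -0.239, 0.146])]
scene nozzle_tip [(0.78, [0.609, -0.159, 0.146])]
scene rack [(0.8, [0.588, -0.358, 0.002]), (0.79, [0.611, -0.578, -0.002]), (0.75, [0.798, -0.277, -0.002])]
scene beaker [(0.75, [0.47, -0.026, -0.001])]
scene dispenser [(0.78, [0.624, -0.026, -0.0]), (0.57, [0.47, -0.027, -0.005])]
wrist control_bottle [(0.94, [0.485, -0.235, 0.146])]
wrist nozzle_tip [(0.79, [0.61, -0.163, 0.15]), (0.42, [0.434, -0.247, 0.001])]
wrist rack [(0.83, [0.593, -0.356, 0.0])]
wrist beaker [(0.59, [0.431, -0.248, 0.001])]
wrist dispenser []
```

jog_arm(
  motion="30 -0.02 0.08 0 0 0 0; 30 -0.04 0.16 0 0 0 0; 30 -0.042 0.231 0 0 0 0; 30 -0.042 0.231 0 0 0 0; 30 -0.042 0.231 0.08 0 0 0",
)

```text
time: 10.92
tool_pos: [0.6037, -0.2536, 0.1505]
tool_rot: [0.004, 0.693, 0.721, 0.001]
contact_force: [0.6, 0.1, -1.8]
gripper_width: 0.544
grasp_force: 62.4
```

jog_arm(
  motion="30 0 0 0.06 0 0 0; 30 0 0 0.12 0 0 0; 30 0 0 0.17 0 0 0; 30 0 0 0.195 0 0 0; 30 0 0 0.195 0 0 0",
)

```text
time: 11.55
tool_pos: [0.6002, -0.2519, 0.0482]
tool_rot: [-0.001, 0.693, 0.721, -0.0]
contact_force: [-0.4, -0.6, -1.6]
gripper_width: 0.544
grasp_force: 62.4
```

```bash
python3 - <<'E'
from h import *
s=state();print(s["time"],s["tool_pos"],s["contact_force"])
for c in ["scene","wrist"]:
    f=grab_frame(c)
    for t in ["control_bottle","rack","nozzle_tip"]: print(c,t,[(round(d["p"],2),np.round(d["at"],3).tolist()) for d in place_of(c,t)][:1])
print(tool([.6015,-.2535,.039]))
E
```

```text
11.55 [ 0.60024063 -0.2519005   0.04816886] [-0.41367673 -0.58114671 -1.63859564]
scene control_bottle [(0.46, [0.598, -0.256, 0.008])]
scene rack [(0.95, [0.584, -0.359, 0.0])]
scene nozzle_tip [(0.93, [0.613, -0.159, 0.147])]
wrist control_bottle [(0.64, [0.601, -0.255, 0.012])]
wrist rack []
wrist nozzle_tip []
(array([-0.0022, -0.0004,  0.0217]), None)
```

jog_arm(
  motion="30 0 0.001 0.006 0 0 0; 30 0 0.001 0.012 0 0 0; 30 0 0.001 0.016 0 0 0; 30 0 0.001 0.019 0 0 0; 30 0 0.001 0.019 0 0 0",
)

```text
time: 12.58
tool_pos: [0.6016, -0.2521, 0.0393]
tool_rot: [-0.0, 0.693, 0.721, -0.0]
contact_force: [1.1, -0.4, -1.7]
gripper_width: 0.544
grasp_force: 62.4
```

jog_arm(
  motion="30 0 0 0.001 0 0 0; 30 0 0 0.002 0 0 0; 30 0 0 0.003 0 0 0; 30 0 0 0.004 0 0 0; 30 0 0 0.004 0 0 0",
)

```text
time: 13.2
tool_pos: [0.6018, -0.2522, 0.0381]
tool_rot: [0.0, 0.693, 0.721, -0.0]
contact_force: [-1.5, 0.6, 4.1]
gripper_width: 0.546
grasp_force: 62.4
```

jog_arm(
  motion="80 0 0 0 0 0 0; 80 0 0 0 0 0 0; 80 0 0 0 0 0 0; 80 0 0 -0.05 0 0 0; 80 0 0 -0.15 0 0 0",
)

```text
time: 13.82
tool_pos: [0.5997, -0.251, 0.1099]
tool_rot: [-0.003, 0.693, 0.721, -0.001]
contact_force: [0.9, -0.5, 0.2]
gripper_width: 0.801
grasp_force: 0.0
```

jog_arm(
  motion="80 0 0 -0.12 0 0 0; 80 0 -0.08 -0.15 0 0 0; 80 0 -0.2 -0.15 0 0 0; 80 0 -0.32 -0.15 0 0 0; 80 0.04 -0.4 -0.15 0 0 0",
)

```text
time: 14.45
tool_pos: [0.399, -0.2402, 0.1874]
tool_rot: [0.0, 0.694, 0.72, -0.0]
contact_force: [-0.1, 0.5, 1.0]
gripper_width: 0.802
grasp_force: 0.0
```

```bash
python3 - <<'E'
from h import *
s=state();print(s["time"],s["tool_pos"],s["joint_pos"])
P={}
for c in ["top","scene"]:
    f=grab_frame(c);cv2.imwrite(f"pics/{c}4.png",f["color"][...,::-1])
    for t in ["control_bottle","rack","nozzle_tip","beaker","drawer_handle"]: print(c,t,[(round(d["p"],2),np.round(d["at"],3).tolist()) for d in place_of(c,t)][:3])
E
```

```text
14.45 [ 0.39903647 -0.24023281  0.18736911] [-7.01641205e-01 -3.14171233e-01  2.01953470e+00 -4.29802352e-04
  1.43600045e+00 -7.38627426e-01]
top control_bottle [(0.63, [0.605, -0.257, -0.003]), (0.29, [0.429, -0.249, 0.002])]
top rack [(0.97, [0.594, -0.357, 0.002]), (0.83, [0.613, -0.58, -0.003]), (0.68, [0.804, -0.278, -0.002])]
top nozzle_tip [(0.56, [0.611, -0.161, 0.149]), (0.4, [0.529, 0.34, 0.022])]
top beaker [(0.75, [0.472, -0.032, 0.0])]
top drawer_handle [(0.86, [0.395, 0.292, 0.102]), (0.59, [0.475, -0.034, -0.001]), (0.47, [0.761, 0.303, -0.001])]
scene control_bottle [(0.89, [0.6, -0.253, -0.001])]
scene rack [(0.89, [0.611, -0.58, -0.001]), (0.79, [0.8, -0.278, 0.0]), (0.66, [0.587, -0.359, 0.0])]
scene nozzle_tip [(0.97, [0.608, -0.16, 0.146]), (0.28, [0.588, -0.358, 0.004])]
scene beaker [(0.63, [0.469, -0.029, -0.001])]
scene drawer_handle [(0.78, [0.393, 0.298, 0.1]), (0.19, [0.407, -0.356, 0.006])]
```

```bash
cat >> h.py <<'E'
def lean(th,a=-.095):
    z=np.array([np.sin(th)*np.cos(a),np.sin(th)*np.sin(a),-np.cos(th)]);y=np.array([-np.sin(a),np.cos(a),0])
    return R.from_matrix(np.array([np.cross(y,z),y,z]).T)
E
python3 - <<'E'
from h import *
print(tool([.484,-.032,.22],lean(.8)))
E
```

```text
(array([ 0.4094,  0.1812, -0.0651]), array([-0.3815, -0.4369, -0.9023]))
```

jog_arm(
  motion="100 0.03 0.02 -0.03 -0.043 -0.049 -0.101; 100 0.08 0.04 -0.06 -0.085 -0.097 -0.202; 100 0.15 0.06 -0.0651 -0.127 -0.146 -0.302; 100 0.22 0.1 -0.0651 -0.17 -0.194 -0.402; 100 0.3 0.13 -0.0651 -0.212 -0.243 -0.502",
)

```text
time: 15.68
tool_pos: [0.4609, -0.0864, 0.2207]
tool_rot: [0.235, 0.36, 0.903, -0.011]
contact_force: [-0.2, 1.8, 0.3]
gripper_width: 1.0
grasp_force: 0.0
```

```bash
python3 - <<'E'
from h import *
s=state();print(s["time"],s["tool_pos"],s["joint_pos"]);print(tool([.484,-.032,.22],lean(.8)))
E
```

```text
15.675 [ 0.46085494 -0.08642201  0.22065586] [-0.31258242 -0.69084682  2.26463346 -0.0592429   1.09538447 -1.10947892]
(array([ 0.0416,  0.1107, -0.0002]), array([-0.1682, -0.1915, -0.3974]))
```

jog_arm(
  motion="100 0.01 0.03 0 -0.042 -0.048 -0.1; 100 0.02 0.06 0 -0.084 -0.096 -0.2; 100 0.03 0.09 0 -0.126 -0.144 -0.3; 100 0.0416 0.1107 0 -0.168 -0.191 -0.397; 100 0.0416 0.1107 0 -0.168 -0.191 -0.397",
)

```text
time: 16.3
tool_pos: [0.4829, -0.0333, 0.2179]
tool_rot: [0.386, 0.048, 0.921, -0.018]
contact_force: [-0.7, -1.1, 0.4]
gripper_width: 1.003
grasp_force: 0.0
```

```bash
python3 - <<'E'
from h import *
from scipy.optimize import least_squares
s=state();print(s["time"],s["tool_pos"],s["joint_pos"],tool([.484,-.032,.22],lean(.8)))
D=[(.053,1.613,1.476,.6250,.2313),(.0358,1.6771,1.4286,.6100,.2035),(-.1156,1.8556,1.4041,.5403,.185),(-.3142,2.0195,1.436,.4658,.1874)]
q=s["joint_pos"];t=s["tool_pos"];D.append((q[1],q[2],q[4],np.hypot(*t[:2]),t[2]))
def fk(p,q2,q3,q5):
    o,h,a,b,e,L=p;f=q2+q3;g=f+q5
    return np.array([o+a*np.sin(q2)+b*np.sin(f)+e*np.cos(f)*-1+L*np.sin(g),h+a*np.cos(q2)+b*np.cos(f)+e*np.sin(f)+L*np.cos(g)])
r=least_squares(lambda p:np.concatenate([np.concatenate([fk(p,*d[:3])-d[3:] for d in D])*100,0.01*(p-[0,.4,.45,.45,0,.25])]),[0,.4,.45,.45,0,.25])
p=r.x;print(p,np.abs(r.fun[:10]).max()/100)
for th in (.4,.5,.6,.7,.8,.9):
  for R0,Z in ((.472,.05),(.631,.05),(.631,.15)):
    rr=R0+.019*np.sin(th);zz=Z-.019*np.cos(th)
    k=least_squares(lambda q:np.r_[fk(p,q[0],q[1],np.pi-th-q[0]-q[1])-[rr,zz]],[-.4,2.0])
    print(th,R0,Z,np.round([*k.x,np.pi-th-k.x.sum()],2),k.cost<1e-8)
E
```

```text
16.3 [ 0.48286214 -0.03329171  0.2179411 ] [-0.31156126 -0.90858491  2.4639393   0.20867973  0.81480329 -1.86022722] (array([-0.0043,  0.0028, -0.0015]), array([-0.0017, -0.0041, -0.0052]))
[ 0.00206405  0.2517522   0.42241268  0.61262298 -0.09626332  0.28835064] 0.00018889997718907203
0.4 0.472 0.05 [-0.36  2.37  0.73] True
0.4 0.631 0.05 [0.07 1.99 0.68] True
0.4 0.631 0.15 [-0.08  1.95  0.87] True
0.5 0.472 0.05 [-0.41  2.43  0.62] True
0.5 0.631 0.05 [0.04 2.05 0.55] True
0.5 0.631 0.15 [-0.12  2.01  0.75] True
0.6 0.472 0.05 [-0.46  2.49  0.51] True
0.6 0.631 0.05 [0.01 2.11 0.42] True
0.6 0.631 0.15 [-0.16  2.07  0.63] True
0.7 0.472 0.05 [-0.51  2.55  0.4 ] True
0.7 0.631 0.05 [-0.01  2.16  0.29] True
0.7 0.631 0.15 [-0.19  2.13  0.5 ] True
0.8 0.472 0.05 [-0.53  2.6   0.27] True
0.8 0.631 0.05 [-0.01  2.21  0.15] True
0.8 0.631 0.15 [-0.22  2.19  0.37] True
0.9 0.472 0.05 [-0.54  2.65  0.13] True
0.9 0.631 0.05 [-0.    2.25 -0.  ] True
0.9 0.631 0.15 [-0.23  2.24  0.24] True
```

```bash
python3 - <<'E'
from h import *
f=grab_frame("wrist");P=cloud(f)
print(place_of("wrist","beaker")[:1])
m=(abs(P[...,2]-.081)<.003)&(abs(P[...,0]-.471)<.06)&(abs(P[...,1]+.031)<.06);q=P[m];print(len(q),cv2.minEnclosingCircle((q[:,:2]*1000).astype(np.float32)))
g=np.array([.471,-.031,.05]);Rm=lean(.65,-.15)
t=g+Rm.apply([0,0,.019]);print(t)
for h in (.12,.09,.06,.03,0): print(h,tool(t+[0,0,h],Rm))
E
```

```text
[{'at': [0.6236, -0.0309, -0.0034], 'p': 0.44}]
1986 ((474.4745178222656, -32.60179138183594), 35.057167053222656)
[ 0.48236943 -0.03271832  0.03487441]
0.12 (array([0.0946, 0.001 , 0.0888]), array([0.0226, 0.0968, 0.0222]))
0.09 (array([0.1375, 0.0008, 0.1308]), array([0.0226, 0.0968, 0.0222]))
0.06 (array([0.1803, 0.0006, 0.1728]), array([0.0226, 0.0968, 0.0222]))
0.03 (array([0.2232, 0.0004, 0.2148]), array([0.0226, 0.0968, 0.0222]))
0 (array([2.660e-01, 2.000e-04, 2.568e-01]), array([0.0226, 0.0968, 0.0222]))
```

jog_arm(
  motion="100 0.0946 0.001 0.0888 0.0226 0.0968 0.0222; 100 0.1375 0.001 0.1308 0.0226 0.0968 0.0222; 100 0.18 0.0006 0.173 0.0226 0.0968 0.0222; 100 0.2232 0.0004 0.2148 0.0226 0.0968 0.0222; 100 0.2232 0.0004 0.2148 0.0226 0.0968 0.0222",
)

```text
time: 17.02
tool_pos: [0.4808, -0.0321, 0.0616]
tool_rot: [0.316, 0.07, 0.946, -0.023]
contact_force: [-0.4, -0.1, 0.1]
gripper_width: 1.004
grasp_force: 0.0
```

```bash
python3 - <<'E'
from h import *
s=state();print(s["time"],s["tool_pos"],s["joint_pos"],s["contact_force"])
f=grab_frame("wrist");cv2.imwrite("pics/w5.png",f["color"][...,::-1]);grab_frame("scene")
print(place_of("wrist","beaker")[:1],place_of("scene","beaker")[:1])
Rm=lean(.65,-.15);t=np.array([.472,-.031,.05])+Rm.apply([0,0,.019]);print(tool(t,Rm))
E
```

```text
17.025 [ 0.48083196 -0.03211032  0.06156362] [-0.2610848  -0.55487676  2.50608056  0.12898638  0.55336016 -1.7706907 ] [-0.40431113 -0.0843092   0.08502721]
[{'at': [0.4739, -0.0309, 0.001], 'p': 0.96}] [{'at': [0.4716, -0.026, -0.0005], 'p': 0.52}]
(array([0.04  , 0.0004, 0.0503]), array([0.0002, 0.0028, 0.0015]))
```

View pics/w5.png

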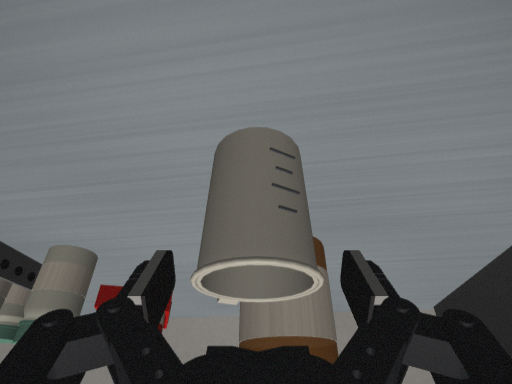

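The beaker sits centred between the open fingers (rim centre at pixel (258,280), fingers at columns 172 and 342). Lowering and gripping.

jog_arm(
  motion="100 0.02 0 0.025 0 0.0028 0.0015; 100 0.04 0 0.051 0 0.0028 0.0015; 100 0.04 0 0.051 0 0.0028 0.0015; 30 0.04 0 0.051 0 0.0028 0.0015; 30 0.04 0 0.051 0 0.0028 0.0015",
)

```text
time: 17.85
tool_pos: [0.4837, -0.033, 0.0348]
tool_rot: [0.319, 0.071, 0.945, -0.024]
contact_force: [0.9, -1.1, 0.4]
gripper_width: 0.675
grasp_force: 63.6
```

jog_arm(
  motion="30 0 0 0 0 0 0; 30 0 0 0 0 0 0; 30 0 0 0 0 0 0; 30 0 0 0 0 0 0; 30 0 0 0 0 0 0",
)

```text
time: 18.48
tool_pos: [0.4837, -0.0329, 0.0344]
tool_rot: [0.319, 0.071, 0.945, -0.024]
contact_force: [-1.1, 0.7, 7.2]
gripper_width: 0.673
grasp_force: 64.0
```

```bash
python3 - <<'E'
from h import *
s=state();print(s["time"],s["tool_pos"],s["joint_pos"],s["contact_force"])
f=grab_frame("wrist");grab_frame("scene")
print(place_of("wrist","beaker")[:1],place_of("scene","beaker")[:1])
p=s["tool_pos"];Rm=lean(.65,-.15)
for d in ([0,0,.03],[.05,-.13,.03],[.139,-.130,.03]): print(tool(p+d,Rm))
E
```

```text
18.475 [ 0.48366632 -0.03294068  0.03443662] [-0.26120339 -0.46994614  2.51052482  0.15352117  0.45753547 -1.79786808] [-1.09083348  0.66207462  7.18047903]
[{'at': [0.475, -0.0343, 0.0015], 'p': 0.79}] [{'at': [0.4742, -0.0273, -0.0031], 'p': 0.85}]
(array([-0.0364, -0.    , -0.0478]), array([0.0002, 0.0007, 0.0003]))
(array([-0.1458, -0.2422,  0.0356]), array([0.0002, 0.0007, 0.0003]))
(array([-0.2858, -0.2157,  0.1423]), array([0.0002, 0.0007, 0.0003]))
```

jog_arm(
  motion="30 -0.012 0 -0.016 0 0 0; 30 -0.0243 0 -0.0319 0 0 0; 30 -0.06 -0.08 -0.005 0 0 0; 30 -0.097 -0.16 0.023 0 0 0; 30 -0.1337 -0.242 0.0515 0 0 0",
)

```text
time: 19.3
tool_pos: [0.5324, -0.1637, 0.0525]
tool_rot: [0.317, 0.071, 0.945, -0.024]
contact_force: [0.4, -0.5, -0.2]
gripper_width: 0.669
grasp_force: 63.9
```

```bash
python3 - <<'E'
from h import *
s=state();print(s["time"],s["tool_pos"],s["joint_pos"],s["grasp_force"],s["gripper_width"])
f=grab_frame("top");grab_frame("scene");grab_frame("wrist")
for c in ("wrist","scene","top"):
  for t in ("beaker","nozzle_tip","control_bottle"): print(c,t,[(round(d["p"],2),np.round(d["at"],3).tolist()) for d in place_of(c,t)][:2])
Rm=lean(.65,-.15);T=np.array([.4837+.137,-.033-.130,0])
for z in (.054,.040,.0345): print(tool([T[0],T[1],z],Rm))
E
```

```text
19.3 [ 0.53243624 -0.16373835  0.05246798] [-0.55358679 -0.25087607  2.32014063  0.49953437  0.51927665 -2.34231901] 63.94917456549592 0.669194640679521
wrist beaker [(0.58, [0.522, -0.164, 0.023])]
wrist nozzle_tip []
wrist control_bottle [(0.95, [0.597, -0.253, -0.001])]
scene beaker [(0.59, [0.522, -0.162, 0.019])]
scene nozzle_tip [(0.68, [0.61, -0.16, 0.149])]
scene control_bottle [(0.62, [0.6, -0.253, -0.003])]
top beaker [(0.84, [0.524, -0.164, 0.017])]
top nozzle_tip [(0.89, [0.61, -0.163, 0.149]), (0.54, [0.531, 0.342, 0.022])]
top control_bottle [(0.6, [0.604, -0.255, -0.002]), (0.48, [0.413, -0.363, -0.004])]
(array([-0.1432,  0.0235,  0.1026]), array([ 0.0009, -0.0022,  0.0008]))
(array([-0.1263,  0.0235,  0.1249]), array([ 0.0009, -0.0022,  0.0008]))
(array([-0.1197,  0.0235,  0.1337]), array([ 0.0009, -0.0022,  0.0008]))
```

jog_arm(
  motion="30 -0.03 0.005 0.02 0 0 0; 30 -0.07 0.012 0.05 0 0 0; 30 -0.11 0.018 0.078 0 0 0; 30 -0.142 0.025 0.102 0 -0.002 0; 30 -0.142 0.025 0.102 0 -0.002 0",
)

```text
time: 20.52
tool_pos: [0.6213, -0.1627, 0.0542]
tool_rot: [0.318, 0.07, 0.945, -0.024]
contact_force: [-1.0, -0.5, -0.9]
gripper_width: 0.674
grasp_force: 64.2
```

```bash
python3 - <<'E'
from h import *
s=state();print(s["time"],s["tool_pos"],s["joint_pos"],s["contact_force"])
f=grab_frame("scene");cv2.imwrite("pics/s6.png",cv2.resize(f["color"][80:300,120:340][...,::-1],None,fx=2.5,fy=2.5));grab_frame("top")
for c in ("scene","top"):
  for t in ("beaker","nozzle_tip","control_bottle","dispenser"): print(c,t,[(round(d["p"],2),np.round(d["at"],3).tolist()) for d in place_of(c,t)][:2])
Rm=lean(.65,-.15)
for z in (.040,.0355,.034): print(tool([.620,-.1622,z],Rm))
E
```

```text
20.525 [ 0.62125171 -0.16269265  0.05423123] [-0.4517651  -0.02827892  2.12199584  0.42411108  0.45590349 -2.20036601] [-0.98680069 -0.49349976 -0.8999821 ]
scene beaker [(0.62, [0.608, -0.158, 0.019])]
scene nozzle_tip [(0.93, [0.607, -0.156, 0.145])]
scene control_bottle [(0.83, [0.6, -0.253, -0.001])]
scene dispenser [(0.58, [0.622, -0.026, 0.002])]
top beaker [(0.82, [0.608, -0.162, 0.02])]
top nozzle_tip [(0.98, [0.611, -0.163, 0.151]), (0.35, [0.61, -0.162, 0.018])]
top control_bottle [(0.58, [0.6, -0.251, -0.0])]
top dispenser [(0.79, [0.622, -0.029, -0.002])]
(array([0.017 , 0.0019, 0.0219]), array([ 0.0004, -0.0003,  0.    ]))
(array([0.0224, 0.0019, 0.0291]), array([ 0.0004, -0.0003,  0.    ]))
(array([0.0243, 0.0019, 0.0314]), array([ 0.0004, -0.0003,  0.    ]))
```

View pics/s6.png

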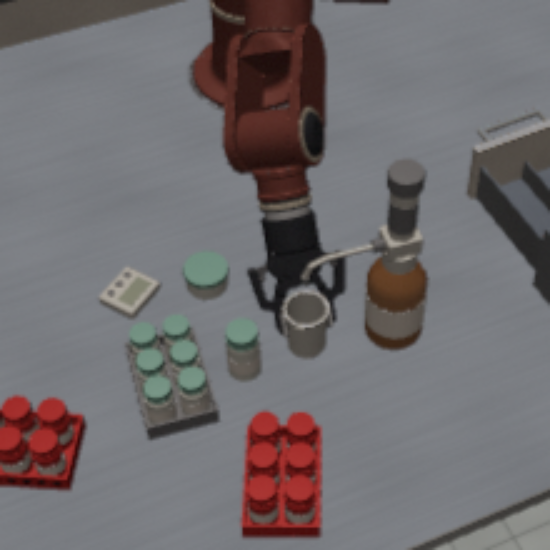

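The beaker is held under the nozzle (crop pixel (306,325), nozzle mouth at (306,275)), and the bottle stands at (243,347) between the beaker and the rack. Lowering.

jog_arm(
  motion="30 0.008 0 0.0105 0 0 0; 30 0.015 0 0.02 0 0 0; 30 0.019 0 0.025 0 0 0; 30 0.0215 0 0.028 0 0 0; 30 0.0215 0 0.028 0 0 0",
)

```text
time: 21.65
tool_pos: [0.6201, -0.163, 0.0359]
tool_rot: [0.318, 0.071, 0.945, -0.024]
contact_force: [0.0, -0.1, -0.7]
gripper_width: 0.671
grasp_force: 64.2
```

jog_arm(
  motion="30 0.0005 0 0.0007 0 0 0; 30 0.001 0 0.0013 0 0 0; 30 0.0016 0 0.002 0 0 0; 30 0.0022 0 0.0029 0 0 0; 30 0.0022 0 0.0029 0 0 0",
)

```text
time: 22.28
tool_pos: [0.6203, -0.1631, 0.0345]
tool_rot: [0.318, 0.071, 0.945, -0.024]
contact_force: [-0.8, -1.0, 0.0]
gripper_width: 0.669
grasp_force: 64.3
```

jog_arm(
  motion="30 0.0006 0 0.0008 0 0 0; 30 0.0012 0 0.0016 0 0 0; 30 0.0018 0 0.0024 0 0 0; 30 0.0018 0 0.0024 0 0 0; 30 0.0018 0 0.0024 0 0 0",
)

```text
time: 22.9
tool_pos: [0.6212, -0.1632, 0.0345]
tool_rot: [0.319, 0.071, 0.945, -0.024]
contact_force: [-4.2, 2.9, 8.5]
gripper_width: 0.666
grasp_force: 65.3
```

jog_arm(
  motion="92 0 0 0 0 0 0; 92 0 0 0 0 0 0; 92 0 0 0 0 0 0; 92 0 0 -0.04 0 0 0; 92 0 0 -0.1 0 0 0",
)

```text
time: 23.52
tool_pos: [0.5894, -0.1582, 0.0718]
tool_rot: [0.317, 0.071, 0.945, -0.023]
contact_force: [0.3, -0.3, 0.5]
gripper_width: 0.919
grasp_force: 0.0
```

jog_arm(
  motion="92 0 0 -0.06 0 0 0; 92 0 0 -0.14 0 0 0; 92 0 0 -0.2 0 0 0; 92 0 0 -0.26 0 0 0; 92 0 0 -0.26 0 0 0",
)

```text
time: 24.15
tool_pos: [0.5131, -0.1476, 0.179]
tool_rot: [0.321, 0.071, 0.944, -0.025]
contact_force: [0.5, 0.5, -0.7]
gripper_width: 0.924
grasp_force: 0.0
```

```bash
python3 - <<'E'
from h import *
s=state();print(s["time"],s["tool_pos"],s["joint_pos"],s["contact_force"])
for c in ("scene","top","wrist"):
  grab_frame(c)
  for t in ("beaker","nozzle_tip","control_bottle","drawer_handle"): print(c,t,[(round(d["p"],2),np.round(d["at"],3).tolist()) for d in place_of(c,t)][:2])
c,k=np.cos(.04),np.sin(.04);Rd=R.from_matrix(np.array([[-k,c,0],[c,k,0],[0,0,-1.]]).T)
print(tool([.40,.05,.25],Rd))
E
```

```text
24.15 [ 0.51307294 -0.1475924   0.17898666] [-0.54372014 -0.55973714  2.30242891  0.32674335  0.80905906 -2.11977118] [ 0.49806612  0.51359227 -0.70614571]
scene beaker [(0.82, [0.614, -0.159, -0.003]), (0.65, [0.394, 0.294, 0.097])]
scene nozzle_tip [(0.93, [0.609, -0.159, 0.146])]
scene control_bottle [(0.77, [0.599, -0.256, -0.002])]
scene drawer_handle [(0.94, [0.394, 0.295, 0.1]), (0.54, [0.624, -0.031, -0.0])]
top beaker [(0.48, [0.612, -0.16, -0.001])]
top nozzle_tip [(0.73, [0.612, -0.166, 0.153])]
top control_bottle [(0.73, [0.602, -0.254, -0.002]), (0.54, [0.594, -0.36, -0.001])]
top drawer_handle [(0.89, [0.395, 0.296, 0.101])]
wrist beaker [(0.8, [0.61, -0.164, 0.001])]
wrist nozzle_tip [(0.6, [0.61, -0.166, 0.148]), (0.35, [0.599, -0.254, -0.001])]
wrist control_bottle [(0.91, [0.6, -0.254, -0.003])]
wrist drawer_handle []
(array([ 0.1347,  0.356 , -0.2875]), array([0.2986, 0.3607, 0.8862]))
```

```bash
python3 - <<'E'
from h import *
print(tool([.39,.06,.22],lean(0,.04)))
E
```

```text
(array([ 0.1891,  0.3728, -0.2535]), array([-0.0407,  0.4317, -0.1218]))
```

jog_arm(
  motion="0 0.03 0.02 -0.08 -0.008 0.086 -0.024; 0 0.07 0.1 -0.14 -0.016 0.173 -0.049; 0 0.11 0.2 -0.18 -0.024 0.259 -0.073; 0 0.15 0.29 -0.22 -0.033 0.345 -0.097; 0 0.1891 0.3728 -0.2535 -0.0407 0.4317 -0.1218",
)

```text
time: 25.52
tool_pos: [0.3896, 0.0616, 0.2214]
tool_rot: [-0.001, -0.021, 1.0, -0.0]
contact_force: [0.7, 0.9, 0.1]
gripper_width: 0.003
grasp_force: 0.0
```

```bash
python3 - <<'E'
from h import *
print(state()["tool_pos"],state()["joint_pos"])
for z in (.2,.088): print(tool([.348,.290,z],lean(0,.04)))
E
```

```text
[0.38960661 0.06155831 0.22135902] [-3.21965899e-02 -5.45446035e-01  2.12603658e+00 -4.71428021e-04
  1.56205506e+00 -1.64441411e+00]
(array([0.0642, 0.46  , 0.0426]), array([-0.0003, -0.0007,  0.001 ]))
(array([0.0639, 0.46  , 0.2666]), array([-0.0003, -0.0007,  0.001 ]))
```

jog_arm(
  motion="0 0.02 0.11 0.02 0 0 0; 0 0.04 0.22 0.04 0 0 0; 0 0.064 0.34 0.0426 0 0 0; 0 0.064 0.46 0.0426 0 0 0; 0 0.064 0.46 0.0426 0 0 0",
)

```text
time: 26.15
tool_pos: [0.3477, 0.2917, 0.1985]
tool_rot: [-0.0, -0.023, 1.0, 0.0]
contact_force: [-0.0, -0.6, -0.6]
gripper_width: 0.006
grasp_force: 0.0
```

jog_arm(
  motion="0 0 0 0.08 0 0 0; 0 0 0 0.16 0 0 0; 0 0 0 0.235 0 0 0; 0 0 0 0.235 0 0 0; 0 0 0 0.235 0 0 0",
)

```text
time: 26.78
tool_pos: [0.3499, 0.2886, 0.0828]
tool_rot: [0.001, -0.02, 1.0, 0.0]
contact_force: [0.3, 0.4, -0.4]
gripper_width: -0.002
grasp_force: 0.0
```

jog_arm(
  motion="0 -0.04 0 0 0 0 0; 0 -0.07 0 0 0 0 0; 0 -0.11 0 0 0 0 0; 0 -0.15 0 0 0 0 0; 0 -0.20 0 0 0 0 0",
)

```text
time: 27.4
tool_pos: [0.4501, 0.2931, 0.0828]
tool_rot: [0.0, -0.02, 1.0, 0.001]
contact_force: [-1.9, 0.4, 1.9]
gripper_width: 0.003
grasp_force: 1.2
```

jog_arm(
  motion="0 -0.04 0 0 0 0 0; 0 -0.08 0 0 0 0 0; 0 -0.12 0 0 0 0 0; 0 -0.16 0 0 0 0 0; 0 -0.18 0 0 0 0 0",
)

```text
time: 28.02
tool_pos: [0.5404, 0.2963, 0.0826]
tool_rot: [0.001, -0.02, 1.0, 0.0]
contact_force: [-0.8, 0.3, 0.2]
gripper_width: 0.002
grasp_force: 0.1
```

jog_arm(
  motion="0 -0.008 0 0 0 0 0; 0 -0.016 0 0 0 0 0; 0 -0.024 0 0 0 0 0; 0 -0.03 0 0 0 0 0; 0 -0.03 0 0 0 0 0",
)

```text
time: 28.65
tool_pos: [0.554, 0.2967, 0.0812]
tool_rot: [0.0, -0.02, 1.0, -0.0]
contact_force: [0.9, 1.2, -0.3]
gripper_width: 0.0
grasp_force: 0.0
```

jog_arm(
  motion="0 -0.003 0 0 0 0 0; 0 -0.006 0 0 0 0 0; 0 -0.009 0 0 0 0 0; 0 -0.011 0 0 0 0 0; 0 -0.011 0 0 0 0 0",
)

```text
time: 29.28
tool_pos: [0.5593, 0.2969, 0.0811]
tool_rot: [0.0, -0.02, 1.0, -0.0]
contact_force: [-1.7, -0.2, -0.0]
gripper_width: 0.002
grasp_force: 0.4
```

```bash
python3 - <<'E'
from h import *
s=state();print(s["time"],s["tool_pos"],s["contact_force"])
for c in ("scene","top"):
  P=cloud(grab_frame(c))
  for t in ("drawer_handle","cabinet"): print(c,t,[(round(d["p"],2),np.round(d["at"],3).tolist()) for d in place_of(c,t)][:2])
  m=(abs(P[...,2]-.105)<.006)&(abs(P[...,0]-.57)<.03)&(abs(P[...,1]-.335)<.02);print(m.sum(),np.median(P[m],0))
E
```

```text
29.275 [0.55925527 0.29693137 0.08108904] [-1.67361172 -0.16105648 -0.03189878]
scene drawer_handle [(0.8, [0.577, 0.304, 0.1])]
scene cabinet [(0.97, [0.761, 0.309, 0.002])]
36 [0.58001924 0.3425153  0.10431864]
top drawer_handle [(0.96, [0.579, 0.3, 0.1])]
top cabinet [(0.91, [0.762, 0.304, -0.004])]
0 [nan nan nan]
  return _methods._mean(a, axis=axis, dtype=dtype,
  ret = um.true_divide(
```

jog_arm(
  motion="0 -0.002 0 0 0 0 0; 0 -0.004 0 0 0 0 0; 0 -0.006 0 0 0 0 0; 0 -0.007 0 0 0 0 0; 0 -0.007 0 0 0 0 0",
)

```text
time: 30.2
tool_pos: [0.5628, 0.2971, 0.0812]
tool_rot: [0.0, -0.02, 1.0, -0.0]
contact_force: [-0.8, -0.3, 0.1]
gripper_width: -0.0
grasp_force: 0.5
```

jog_arm(
  motion="0 -0.002 0 0 0 0 0; 0 -0.004 0 0 0 0 0; 0 -0.006 0 0 0 0 0; 0 -0.006 0 0 0 0 0; 0 -0.006 0 0 0 0 0",
)

```text
time: 30.82
tool_pos: [0.5632, 0.2971, 0.0811]
tool_rot: [-0.003, -0.02, 1.0, -0.001]
contact_force: [-10.9, -1.6, 6.8]
gripper_width: -0.003
grasp_force: 5.5
```

jog_arm(
  motion="0 0.02 0 0 0 0 0; 0 0.08 0 0 0 0 0; 0 0.16 0 -0.06 0 0 0; 0 0.2 0 -0.16 0 0 0; 0 0.24 0 -0.26 0 0 0",
)

```text
time: 31.45
tool_pos: [0.445, 0.2923, 0.2125]
tool_rot: [0.001, -0.02, 1.0, 0.0]
contact_force: [-0.1, 0.3, 0.6]
gripper_width: -0.002
grasp_force: 0.0
```

```bash
python3 - <<'E'
from h import *
s=state();print(s["time"],s["tool_pos"],s["contact_force"])
ims=[]
for c in ("scene","top"):
  f=grab_frame(c);ims.append(f["color"][60:320])
  for t in ("drawer_handle","cabinet","beaker","nozzle_tip","control_bottle","rack","dispenser","tub","timer"): print(c,t,[(round(d["p"],2),np.round(d["at"],3).tolist()) for d in place_of(c,t)][:3])
cv2.imwrite("pics/f.png",np.vstack(ims)[...,::-1])
E
```

```text
31.45 [0.444976   0.29230397 0.2124538 ] [-0.11163149  0.27298196  0.62345925]
scene drawer_handle [(0.56, [0.58, 0.304, 0.099]), (0.32, [0.587, -0.357, -0.002])]
scene cabinet [(0.88, [0.762, 0.307, 0.001])]
scene beaker [(0.7, [0.61, -0.157, -0.0]), (0.58, [0.61, -0.156, 0.147])]
scene nozzle_tip [(0.66, [0.61, -0.162, 0.146])]
scene control_bottle [(0.78, [0.595, -0.256, -0.0])]
scene rack [(0.74, [0.798, -0.28, -0.002]), (0.68, [0.588, -0.355, 0.003])]
scene dispenser [(0.77, [0.622, -0.028, 0.0])]
scene tub [(0.72, [0.436, -0.251, -0.001])]
scene timer [(0.82, [0.41, -0.358, 0.003])]
top drawer_handle [(0.56, [0.583, 0.3, 0.1])]
top cabinet [(0.72, [0.763, 0.304, -0.002])]
top beaker [(0.54, [0.611, -0.164, -0.0])]
top nozzle_tip [(0.71, [0.611, -0.164, 0.15])]
top control_bottle [(0.66, [0.603, -0.253, -0.003]), (0.47, [0.412, -0.364, -0.002]), (0.21, [0.762, 0.303, -0.003])]
top rack [(0.78, [0.615, -0.582, -0.001])]
top dispenser [(0.77, [0.622, -0.028, 0.0]), (0.7, [0.581, 0.298, 0.101]), (0.19, [0.413, -0.363, -0.004])]
top tub []
top timer [(0.94, [0.412, -0.364, 0.001])]
```

View pics/f.png

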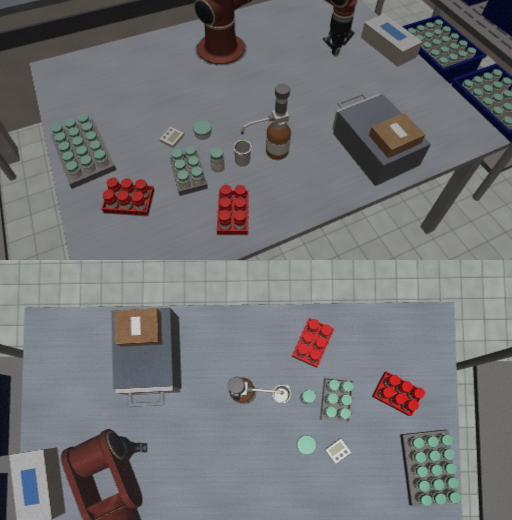

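The beaker stands under the nozzle (top view pixel (282,395)), with the bottle at (308,397) midway to the grey rack at (337,400). The drawer is shut and the arm is clear. Handing in.

```bash
python3 -c "
from plant import *
print(job_done())"
```

```text
the job is handed in; nothing more can be done
None
```

I handed the job in at about 32 s, and no verdict came back: by the last camera check the beaker is under the nozzle, the control bottle is midway to the rack, the dispenser, rack and other things were not moved, and the drawer is pushed to its stop (jar not re-checked after shutting).

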